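Cover the finished coupon and put the welding magnet away

ROBOT

A 7-joint arm with a two-finger parallel gripper is mounted at the origin on the work surface. World frame = base frame: x ahead of the robot, y to its left, z up, the work surface at z = 0. Lengths are in mm, angles in rad, forces in N, time in s.
With the tool pointing down it reaches from about 425 to 950 mm from the base axis. Payload 4.7 kg.
Tool frame: the origin (TCP) lies at the very end of the fingers, on their centre line; the grasp point (between the pads) lies 19 mm behind it; y points along the fingers, x is the direction in which the jaws open and shut, and the axes are right-handed (so a half turn about y gives the same grasp; the last joint's range is limited). The gripper opens to 87 mm and grips with 3 to 60 N. Pads are 19 mm wide; open, the fingers measure 117 mm over their backs; the gripper's body (75 mm by 190 mm) begins 51 mm behind the grasp point.
Start: joints at [1.203, 0.469, -0.049, 1.532, 0.024, 1.141, -0.082], TCP at [224.387, -636.631, 222.573] pointing down, gripper open.
Joint ranges: [-2.59, 2.59], [-0.33, 1.99], [-1.39, 1.29], [0.1, 2.45], [-1.04, 4.18], [0.21, 1.99], [-2.66, 2.66]. Speed limits (rad/s): [2.57, 2.57, 3.14, 3.14, 3.14, 3.14, 3.14].

INTERFACE

Orientations are given as a unit quaternion [w, x, y, z].
In Python, from plant import readout, optics, r gives the robot as it stands.
- The arm moves only by the tool arm_command, never from a script. Its argument "targets" is a list that holds one entry, the list of rows, each a list of 6 numbers: the shift along the tool's x, y, z in cm, then the turn, a rotation vector about the tool's x, y, z in rad. In form: [[[dx, dy, dz, wx, wy, wz], ...]]. A call has 1 to 10 rows; each row shifts and turns the commanded pose from where the row before left it, along the tool's axes as they then stand; what a row does not reach is not made up. A row lasts 1/8 s, in which the tool goes at most 62.5 mm and 10.7 degrees, less where a joint would pass 70% of its speed; a pose out of reach is approached as far as the arm can. A call with a gripper value outside its range is refused whole. "fingers" is the closure, from 0 (fully open) to 1 (shut), set as the call begins (left out, the last holds). The fingers move at their own pace and stop on an object; the grip force is fixed at half the most. Time passes only in rows, so rows that do not move let the fingers close. It gives the time, the measured TCP pose, the force and the opening at its end, in the units of the state.
- readout.observe(): the state, without advancing time (a new reading comes with each control period).
- optics.read_camera(name): name is "scene" or "top"; returns a dict with "image" (420x560x3 uint8, red, green, blue), "depth" (420x560 float32, mm along the optical axis (not along the pixel's ray), 0 where there is no reading), "intrinsics" (3x3 intrinsics, pixels), "k1" (the pictures are not rectified: a ray, as slopes to the right and down, at radius r is drawn at 1 + k1 r^2 times it, then the intrinsics apply), "extrinsics" (4x4, takes a point from world to camera coordinates). Camera axes: x right, y up, looking along -z (the intrinsics and any distortion apply to the point x, -y, -z); pixel columns grow to the right and rows downward; lengths in mm; the calibration is good to about 2 mm. A picture is of the moment at which its call begins.
- r.job_done(): hands the job in, once; it reports no verdict.
The state is a dict: "time_s": time; "joints": joint angles; "joint_velocities": joint speeds; "tau": joint torques, N m; "tcp_pos": TCP position; "orientation": TCP orientation; "contact_force": force on the tool from outside, world axes, zero at the start; "moment": the same for the moment, N m; "width": finger opening in mm.
Only numpy, scipy, OpenCV 4.12 (cv2) and the standard library are available. Lean on these libraries where they do the work, as an engineer would, in place of code of your own. Each camera call takes 0.05 s, during which the arm holds its last target.

TASK

The drilled steel coupon lies in the open bay of the blue two-bay bench chest: cover it by lifting the aluminium hatch off its seat, sliding it sideways along its channels and gently letting it down, flush, on the seat over the coupon's bay. Then lay the red welding magnet flat on the floor of the bay this has uncovered, setting it down gently rather than dropping it, and let go. Leave the coupon and the other things on the bench where they are.

Things in the scene. Friction and masses are not known exactly. Their poses are not given: they have to be found in the camera images.
- chest: Fixed blue steel chest, 186 (x) by 272 (y) by 78 mm high; origin at the centre of its underside, z up. Two bays side by side, centred at y = +67 and -67 mm, floors at z = 14 mm, end walls 8 mm thick and 78 mm high. The hatch slides along y in channels on both long sides, 166 mm between their backs; the channels' lips (underside at z = 74, top 78 mm) overhang 9 mm inwards over their whole length.
- hatch: Loose aluminium plate, 160 mm (x, across the channels) by 116 mm (y, along them) by 6 mm, about 0.35 kg; origin at the centre of its underside, z up, axes parallel to the chest's. Starts seated over either bay, origin 48 mm above the chest's. 3 mm play each side. Captive under the lips: it can rise 20 mm at most, and must rise over 8 mm to pass the rib.
- hatch_grip (a point): Centre of the hatch's yellow handle bar: 52 mm above the hatch's origin, bar 100 mm long in x, 12 mm wide in y, 14 mm high, on two 10 mm posts at x = +-45 mm, free underneath (38 mm gap to the plate).
- bay_a (a point): Centre of the floor of the bay at the chest's +y end. Each bay is 142 mm (x) by 122 mm (y) clear between the ledges; the ledges along both channels, 12 mm wide, tops 34 mm above the bay floor, are the hatch's seat.
- bay_b (a point): Centre of the floor of the bay at the chest's -y end, same size. Between the bays stands a rib 12 mm wide whose top is 42 mm above the bay floors, 8 mm above the ledges; each seat is 122 mm long, from rib to end wall.
- coupon: Loose steel plate with six holes, 100 by 60 by 10 mm, about 0.3 kg, lying in the bay that is open at the start; origin at the centre of its underside.
- magnet: Red welding magnet, a flat long hexagon: 110 mm tip to tip (its x), 40 mm across its parallel flats (its y; each flat 70 mm long), 32 mm high, about 0.4 kg; origin at the centre of its underside, z up. Lies flat on the bench on one side of the chest. Not actually magnetic here.
- tin: Tin of paste with orange cap, 68 mm across, 70 mm high, standing on the other side of the chest; leave alone. Origin at the centre of its underside.
- hammer: Hammer lying at the far edge of the bench; leave alone.
- brush: Brush lying at the far edge; leave alone.
- discs: Stack of three grinding discs, 125 mm across, 18 mm high, far left; leave alone.
- wrench: Wrench lying far right; leave alone.
There are look-alikes about, which are no part of the job. Several things have the shape of the magnet; the one meant has the colours described above.

How it is judged:
By the outcome, as a careful person would: the job done as asked, in the order asked, and still so for the second after the job is handed in, with the robot touching nothing.
It also fails if it takes over 67 s, if anything falls off the work surface, if the arm or the gripper's body presses on something with over 40 N, if the wrist force passes 120 N, or if a joint passes its speed limit or range.

## Working session

There is one attempt and no reset: what is moved stays moved. The work goes in short steps, Python scripts to look and compute and a tool call to move; the robot and the scene stay as the last step left them, time stands still between calls to the robot, and variables do not carry over. Pictures are saved under pics/ and viewed, and the job is handed in when it is done.

Besides the shell and the picture viewer there is one more tool, called after "Request:" in YAML: its name, and indented under it one key for each argument. arm_command: Moves the arm, as the interface text tells. Its arguments: {"type":"object","properties":{"targets":{"type":"array"},"fingers":{"type":"number"}},"required":["targets"]}

```bash
ls; mkdir -p pics
python3 - <<'E'
from plant import readout, optics, r
import cv2,numpy as np
s=readout.observe()
for k,v in s.items(): print(k,np.round(v,4))
for n in("scene","top"):
    d=optics.read_camera(n); cv2.imwrite(f"pics/{n}0.png",cv2.cvtColor(d["image"],cv2.COLOR_RGB2BGR))
    np.savez(f"{n}0.npz",**d)
    print(n,d["intrinsics"],d["k1"],np.round(d["extrinsics"],3))
E
```

```text
pics
time_s 0.0
joints [ 1.2031  0.4694 -0.0486  1.5336  0.0241  1.141  -0.0823]
joint_velocities [ 0.0008  0.0005 -0.0013  0.0003 -0.0011  0.0002  0.0001]
tau [-1.10000e-03 -5.07974e+01 -8.08000e-02 -2.36158e+01 -6.12000e-02
  3.79000e-02  2.00000e-04]
tcp_pos [ 224.1717 -636.0937  221.5412]
orientation [ 0.5775 -0.5768  0.4091 -0.408 ]
contact_force [ 0.8954 -0.3216 -0.0493]
moment [ 0.0057  0.0465 -0.0324]
width 87.0455
scene [[443.65294908   0.         277.1216825 ]
 [  0.         443.65294908 203.59735754]
 [  0.           0.           1.        ]] -0.0711993251188682 [[-5.600000e-01  8.290000e-01 -0.000000e+00  2.877600e+02]
 [-6.780000e-01 -4.580000e-01  5.750000e-01  3.755040e+02]
 [ 4.770000e-01  3.230000e-01  8.180000e-01 -1.614904e+03]
 [ 0.000000e+00  0.000000e+00  0.000000e+00  1.000000e+00]]
top [[399.98026209   0.         272.88147899]
 [  0.         399.98026209 213.88237205]
 [  0.           0.           1.        ]] -0.1139913256850209 [[-2.400000e-02 -9.990000e-01  2.100000e-02  5.108300e+01]
 [ 9.960000e-01 -2.200000e-02  9.000000e-02 -5.735410e+02]
 [-8.900000e-02  2.400000e-02  9.960000e-01 -1.095682e+03]
 [ 0.000000e+00  0.000000e+00  0.000000e+00  1.000000e+00]]
```

View pics/top0.png

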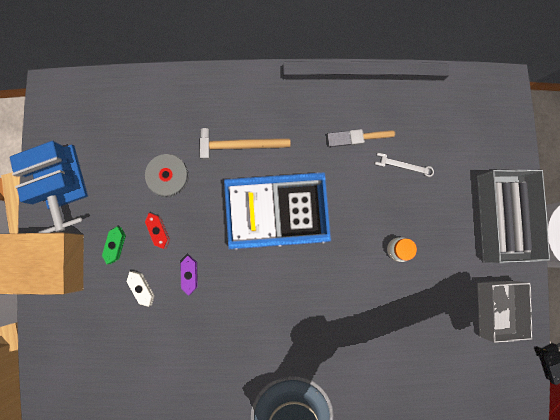

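View pics/scene0.png

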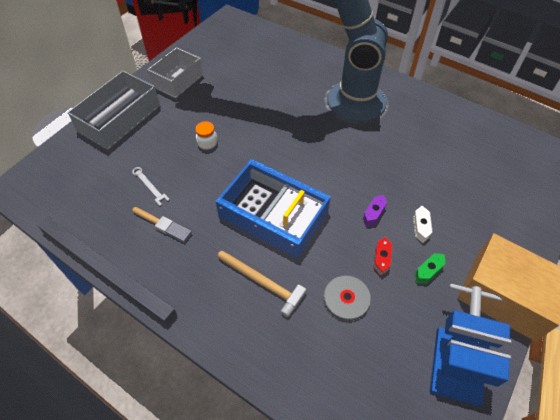

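The top view shows the hatch on the +y (left) bay with its yellow bar at (251,211), and the coupon in the -y bay at (300,210). Things that could be taken for the magnet: red (157,231), green (114,244), white (139,289), purple (188,275). I choose the red one, with the discs' red centre at (165,174) ruled out as a disc. Next I measure and check a crop.

```bash
cat > h.py <<'E'
import cv2,numpy as np
def ray(d,px):
    px=np.asarray(px,float).reshape(-1,1,2)
    n=cv2.undistortPoints(px,d["intrinsics"],np.array([float(d["k1"]),0,0,0])).reshape(-1,2)
    E=d["extrinsics"];R=E[:3,:3];o=-R.T@E[:3,3]
    v=np.c_[n[:,0],-n[:,1],-np.ones(len(n))]@R
    return o,v
def onplane(d,px,z):
    o,v=ray(d,px);return o+v*((z-o[2])/v[:,2])[:,None]
def bydepth(d,px):
    o,v=ray(d,px);px=np.asarray(px).reshape(-1,2).astype(int)
    return o+v*d["depth"][px[:,1],px[:,0]][:,None]
def mask(d,name):
    h=cv2.cvtColor(d["image"],cv2.COLOR_RGB2HSV)
    H,S,V=[h[...,i].astype(int) for i in range(3)]
    if name=="red": return ((H<8)|(H>172))&(S>150)&(V>80)
    if name=="yellow": return (H>20)&(H<35)&(S>150)&(V>100)
    if name=="blue": return (H>100)&(H<125)&(S>150)&(V>60)
def blob(m,near):
    n,l,st,c=cv2.connectedComponentsWithStats(m.astype(np.uint8))
    ok=[i for i in range(1,n) if st[i,4]>30]
    i=min(ok,key=lambda i:np.hypot(*(c[i]-near)))
    ys,xs=np.nonzero(l==i);return np.c_[xs,ys]
E
python3 - <<'E'
from h import *
T=dict(np.load("top0.npz"));S=dict(np.load("scene0.npz"))
for n,d,pts in(("top",T,dict(red=(157,231),yellow=(251,211),blue=(276,210))),("scene",S,dict(red=(383,256),yellow=(294,208),blue=(272,205)))):
    for k,p in pts.items():
        b=blob(mask(d,k),p);P=bydepth(d,b)
        z=dict(red=32,yellow=107,blue=78)[k]
        print(n,k,len(b),"depth z pct",np.percentile(P[:,2],[5,50,90,98]).round(1))
        Q=P[(abs(P[:,2]-z)<6)]
        if len(Q)<20: print("few");continue
        r=cv2.minAreaRect(Q[:,:2].astype(np.float32)); print("  top-face pts",len(Q),"rect",np.round(r[0],1),np.round(r[1],1),round(r[2],1), "zmed",np.median(Q[:,2]).round(1), "bbox",Q.min(0).round(1),Q.max(0).round(1))
        Q2=onplane(d,b,z); r=cv2.minAreaRect(Q2[:,:2].astype(np.float32)); print("  plane rect",np.round(r[0],1),np.round(r[1],1),round(r[2],1))
a=cv2.cvtColor(T["image"][195:310,90:335],cv2.COLOR_RGB2BGR)
cv2.imwrite("pics/crop1.png",cv2.resize(a,None,fx=3.2,fy=3.2,interpolation=cv2.INTER_CUBIC))
a=cv2.cvtColor(S["image"][150:290,205:455],cv2.COLOR_RGB2BGR)
cv2.imwrite("pics/crop2.png",cv2.resize(a,None,fx=3.2,fy=3.2,interpolation=cv2.INTER_CUBIC))
E
```

```text
top red 418 depth z pct [26.7 31.9 34.8 36.7]
  top-face pts 395 rect [535.8 365.7] [107.3  39.8] 22.6 zmed 32.0 bbox [485.8 336.2  26.1] [584.5 397.1  37.9]
  plane rect [536.1 363.6] [107.2  45.2] 23.1
top yellow 160 depth z pct [102.  106.9 109.5 111.3]
  top-face pts 153 rect [577.4  95.4] [96.7 10.8] 3.2 zmed 107.0 bbox [529.1  89.  101.6] [625.6 103.4 112.7]
  plane rect [576.2  95.3] [100.   11.3] 3.9
top blue 1996 depth z pct [17.5 77.7 80.6 82.4]
  top-face pts 1649 rect [581.2  28.6] [185.8 272.4] 3.0 zmed 78.2 bbox [ 481.6 -110.3   72.1] [679.4 166.3  84. ]
  plane rect [580.4  28.8] [186.6 271.7] 2.9
scene red 387 depth z pct [29.  32.8 35.3 37.1]
  top-face pts 379 rect [537.1 368. ] [108.8  41.3] 22.0 zmed 32.8 bbox [485.4 337.7  26. ] [587.4 398.5  37.9]
  plane rect [535.6 367.9] [108.4  43.1] 19.6
scene yellow 113 depth z pct [104.9 108.3 111.2 112.5]
  top-face pts 111 rect [575.7  98.3] [97.1 12. ] 3.0 zmed 108.3 bbox [527.1  89.9 104.1] [624.2 104.6 112.7]
  plane rect [576.5  98. ] [98.8 11.5] 4.0
scene blue 1974 depth z pct [20.2 77.8 81.5 83.3]
  top-face pts 1392 rect [579.8  30.7] [189.8 274.1] 2.6 zmed 79.0 bbox [ 480.4 -108.3   72. ] [679.2 171.1  83.9]
  plane rect [596.5  31.5] [222.3 275.6] 2.5
```

View pics/crop1.png

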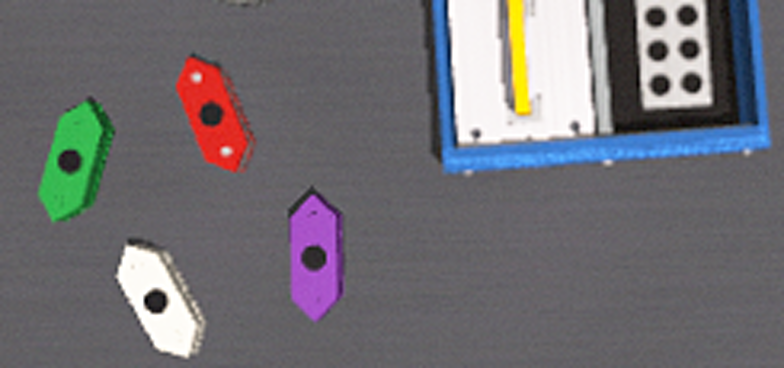

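View pics/crop2.png

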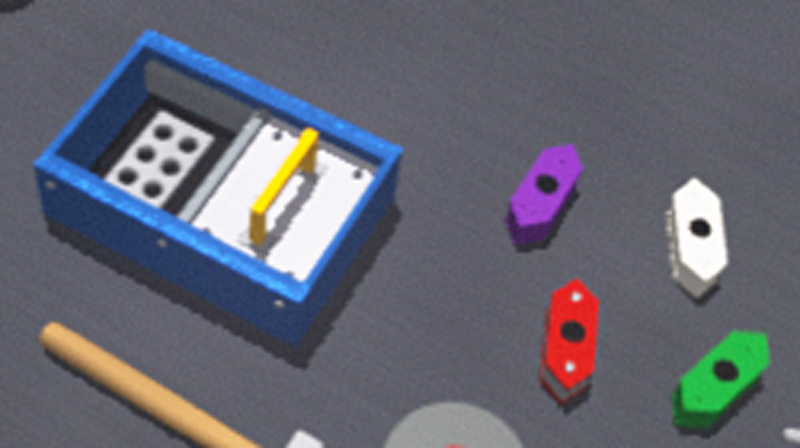

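The crops confirm it: the red hexagon at (157,231), with two pale dots and a dark hole, is the magnet. The chest is at about (580.5, 29.5) with 3° yaw, and the bar is at (576.5, 96.7). Next I work out the moves.

```bash
cat > g.py <<'E'
import sys,numpy as np
from scipy.spatial.transform import Rotation as Ro
from plant import readout
def go(goal,yaw):
    """prints tool-axes shift (cm) and turn to goal TCP, jaws along yaw deg (mod 180), tool down"""
    s=readout.observe();q=s["orientation"];R=Ro.from_quat([q[1],q[2],q[3],q[0]])
    M=R.as_matrix();x=M[:,0]
    best=None
    for k in(0,180):
        a=np.radians(yaw+k);X=np.array([np.cos(a),np.sin(a),0]);Y=np.array([0,0,-1.]);Z=np.cross(X,Y)
        G=Ro.from_matrix(np.c_[X,Y,Z]);w=(R.inv()*G).as_rotvec()
        print("yaw",yaw+k,"turn",w.round(4))
        if best is None or np.linalg.norm(w)<np.linalg.norm(best[0]): best=(w,G)
    d=np.array(goal)-s["tcp_pos"]
    print("t",s["time_s"],"tcp",np.round(s["tcp_pos"],1),"jaw yaw",np.degrees(np.arctan2(x[1],x[0])).round(2),"q7",np.round(s["joints"],2))
    print("shift world",d.round(1),"tool-now cm",(M.T@d/10).round(2),"tool-after-turn cm",(best[1].as_matrix().T@d/10).round(2))
    print("F",np.round(s["contact_force"],1),"w",s["width"])
if __name__=="__main__":
    a=list(map(float,sys.argv[1:]));go(a[:3],a[3])
E
python3 g.py 576.5 96.7 200 93
```

```text
yaw 93.0 turn [-2.6000e-03 -2.8551e+00 -5.0000e-04]
yaw 273.0 turn [ 0.0003  0.2865 -0.0018]
t 0.1 tcp [ 224.1 -636.1  221.6] jaw yaw -70.59 q7 [ 1.2   0.47 -0.05  1.53  0.02  1.14 -0.08]
shift world [352.4 732.8 -21.6] tool-now cm [-57.4    2.26  57.59] tool-after-turn cm [-71.34   2.16  39.02]
F [-0.6 -0.4  0.3] w 87.26113771731374
```

Request:
arm_command:
  targets:
    - [[-4.1,0,4.1,0,0,0],[-4.1,0,4.1,0,0,0],[-4.1,0,4.1,0,0,0],[-4.1,0,4.1,0,0,0],[-4.1,0,4.1,0,0,0],[-4.1,0,4.1,0,0,0],[-4.1,0,4.1,0,0,0],[-4.1,0,4.1,0,0,0],[-4.1,0,4.1,0,0,0],[-4.1,0,4.1,0,0,0]]
  fingers: 0

```text
time_s: 1.35
tcp_pos: [475.1, -112.0, 222.5]
orientation: [-0.577, 0.577, -0.409, 0.409]
contact_force: [0.9, -0.2, -1.2]
width: 87.0
```

```bash
python3 g.py 576.5 96.7 200 93
```

```text
yaw 93.0 turn [ 5.0000e-04 -2.8554e+00 -1.0000e-04]
yaw 273.0 turn [1.000e-04 2.862e-01 3.000e-04]
t 1.35 tcp [ 475.1 -112.   222.5] jaw yaw -70.6 q7 [ 0.48  0.19 -0.38  1.95  0.08  1.02 -1.17]
shift world [101.4 208.7 -22.5] tool-now cm [-16.32   2.24  16.49] tool-after-turn cm [-20.31   2.25  11.22]
F [ 0.9 -0.2 -1.2] w 86.95558077213138
```

Turn first in two rows, then translate.

Request:
arm_command:
  targets:
    - [[0,0,0,0,0.143,0],[0,0,0,0,0.143,0],[-4.0,0,2.2,0,0,0],[-4.0,0,2.2,0,0,0],[-4.0,0.5,2.2,0,0,0],[-4.0,1.0,2.2,0,0,0],[-3.0,0.7,1.6,0,0,0],[0,0,0,0,0,0],[0,0,0,0,0,0]]

```text
time_s: 2.48
tcp_pos: [568.2, 80.5, 200.2]
orientation: [-0.512, 0.513, -0.487, 0.487]
contact_force: [-0.2, -0.3, 0.0]
width: 87.3
```

```bash
python3 g.py 576.5 96.7 81 93
```

```text
yaw 93.0 turn [-1.6000e-03  3.1413e+00  1.6000e-03]
yaw 273.0 turn [ 0.001  -0.0003  0.001 ]
t 2.475 tcp [568.2  80.5 200.2] jaw yaw -87.02 q7 [ 0.12  0.36 -0.43  1.79  0.17  1.03 -1.89]
shift world [   8.3   16.2 -119.2] tool-now cm [-1.59 11.92  0.92] tool-after-turn cm [-1.57 11.92  0.91]
F [-0.2 -0.3  0. ] w 87.32220144197164
```

Request:
arm_command:
  targets:
    - [[-1.6,0,0.9,0,0,0],[0,3,0,0,0,0],[0,3,0,0,0,0],[0,3,0,0,0,0],[0,1.9,0,0,0,0],[0,1.0,0,0,0,0],[0,0,0,0,0,0]]

```text
time_s: 3.35
tcp_pos: [576.9, 98.1, 81.4]
orientation: [-0.513, 0.513, -0.487, 0.487]
contact_force: [0.0, -0.4, -0.1]
width: 87.0
```

```bash
python3 g.py 576.5 96.7 81 93
python3 - <<'E'
from plant import optics
import cv2
for n,(a,b,c,d) in dict(scene=(120,290,190,400),top=(150,280,200,350)).items():
    i=optics.read_camera(n)["image"][a:b,c:d]
    cv2.imwrite(f"pics/{n}1.png",cv2.resize(cv2.cvtColor(i,cv2.COLOR_RGB2BGR),None,fx=3,fy=3))
E
```

```text
yaw 93.0 turn [ 0.0000e+00 -3.1413e+00 -3.0000e-04]
yaw 273.0 turn [0.0002 0.0003 0.    ]
t 3.35 tcp [576.9  98.1  81.4] jaw yaw -86.98 q7 [ 0.06  0.51 -0.39  1.87  0.26  0.81 -1.99]
shift world [-0.4 -1.4 -0.4] tool-now cm [ 0.13  0.04 -0.05] tool-after-turn cm [ 0.13  0.04 -0.05]
F [ 0.  -0.4 -0.1] w 87.00101414510922
```

View pics/scene1.png

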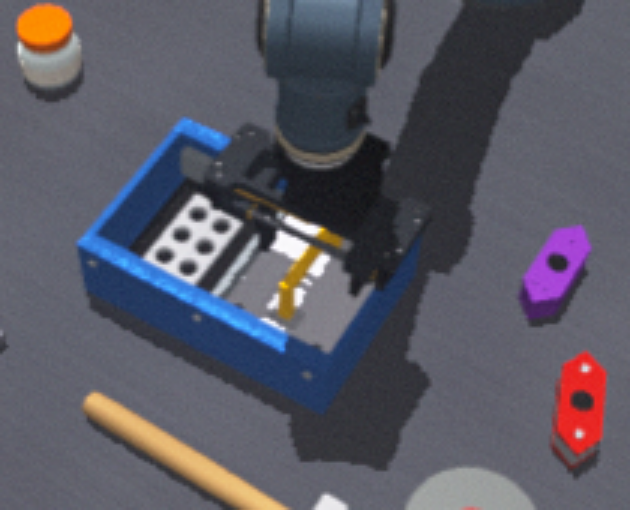

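The fingers straddle the yellow bar (about (315,265) in the crop), the plate is untouched and the force is about 0. I close on it.

Request:
arm_command:
  targets:
    - [[0.1,0,0,0,0,0],[0,0,0,0,0,0],[0,0,0,0,0,0],[0,0,0,0,0,0],[0,0,0,0,0,0],[0,0,0,0,0,0],[0,0,0,0,0,0],[0,0,0,0,0,0]]
  fingers: 1

```text
time_s: 4.45
tcp_pos: [576.8, 97.0, 81.5]
orientation: [-0.513, 0.513, -0.487, 0.487]
contact_force: [0.2, -0.2, -0.4]
width: 15.1
```

Request:
arm_command:
  targets:
    - [[0,0,0,0,0,0],[0,0,0,0,0,0],[0,0,0,0,0,0]]

```text
time_s: 4.82
tcp_pos: [576.8, 96.9, 81.5]
orientation: [-0.513, 0.513, -0.487, 0.487]
contact_force: [-0.9, 0.0, -1.5]
width: 11.6
```

Request:
arm_command:
  targets:
    - [[0,-0.5,0,0,0,0],[0,-0.5,0,0,0,0],[0,-0.4,0,0,0,0],[0,0,0,0,0,0],[0,0,0,0,0,0]]

```text
time_s: 5.45
tcp_pos: [576.7, 96.9, 95.4]
orientation: [-0.513, 0.513, -0.487, 0.487]
contact_force: [-0.8, 0.1, -4.0]
width: 11.8
```

```bash
python3 g.py 580.5 29.5 95 93
```

```text
yaw 93.0 turn [ 2.0000e-04 -3.1411e+00 -4.0000e-04]
yaw 273.0 turn [0.0002 0.0005 0.0001]
t 5.45 tcp [576.7  96.9  95.4] jaw yaw -86.97 q7 [ 0.06  0.5  -0.4   1.86  0.25  0.84 -1.98]
shift world [  3.8 -67.4  -0.4] tool-now cm [6.76 0.04 0.02] tool-after-turn cm [6.76 0.04 0.03]
F [-0.8  0.1 -4. ] w 11.797923242370874
```

The hatch is lifted 14 mm, with its weight on the wrist. I slide it half way.

Request:
arm_command:
  targets:
    - [[1,0,0,0,0,0],[1.5,0,0,0,0,0],[1.5,0,0,0,0,0],[1.5,0,0,0,0,0],[1.2,0,0,0,0,0],[0,0,0,0,0,0]]

```text
time_s: 6.2
tcp_pos: [580.5, 28.3, 95.5]
orientation: [-0.512, 0.513, -0.487, 0.487]
contact_force: [-0.6, 0.5, -3.5]
width: 11.7
```

Request:
arm_command:
  targets:
    - [[1.5,0,0,0,0,0],[1.5,0,0,0,0,0],[1.5,0,0,0,0,0],[1.5,0,0,0,0,0],[0.7,0,0,0,0,0],[0,0,0,0,0,0],[0,0,0,0,0,0]]

```text
time_s: 7.08
tcp_pos: [583.9, -35.9, 95.6]
orientation: [0.513, -0.513, 0.486, -0.486]
contact_force: [0.2, -1.3, -4.2]
width: 11.8
```

```bash
python3 g.py 584.0 -37.4 95 93
python3 - <<'E'
from plant import optics
import cv2,numpy as np
for n,(a,b,c,d) in dict(scene=(120,290,190,400),top=(150,280,200,350)).items():
    D=optics.read_camera(n);np.savez(f"{n}2.npz",**D)
    i=D["image"][a:b,c:d]
    cv2.imwrite(f"pics/{n}2.png",cv2.resize(cv2.cvtColor(i,cv2.COLOR_RGB2BGR),None,fx=3,fy=3))
E
```

```text
yaw 93.0 turn [-1.0000e-03 -3.1401e+00  2.0000e-04]
yaw 273.0 turn [-0.0001  0.0015 -0.0006]
t 7.075 tcp [583.9 -35.9  95.6] jaw yaw -86.92 q7 [ 0.28  0.49 -0.38  1.86  0.24  0.84 -1.74]
shift world [ 0.1 -1.5 -0.6] tool-now cm [0.15 0.06 0.  ] tool-after-turn cm [0.15 0.06 0.  ]
F [ 0.2 -1.3 -4.2] w 11.784520246386185
```

View pics/scene2.png

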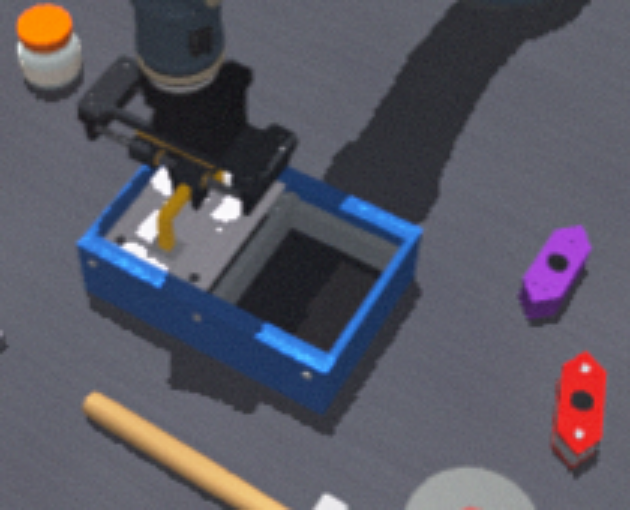

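View pics/top2.png

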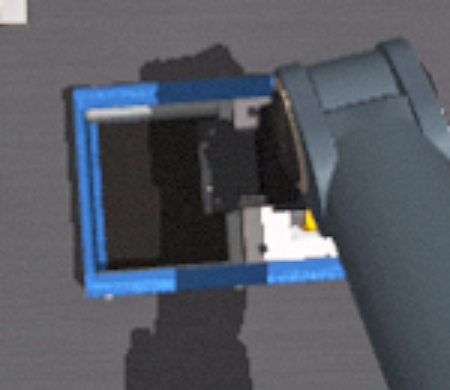

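The hatch is over the coupon's bay, its edge past the rib in the scene crop (~(250,245)). I trim 1.5 mm and lower in small steps.

Request:
arm_command:
  targets:
    - [[0.15,0,0,0,0,0],[0,0.3,0,0,0,0],[0,0.3,0,0,0,0],[0,0.2,0,0,0,0],[0,0.1,0,0,0,0],[0,0,0,0,0,0]]

```text
time_s: 7.92
tcp_pos: [583.9, -38.3, 86.5]
orientation: [-0.513, 0.513, -0.487, 0.487]
contact_force: [0.3, 0.1, -3.9]
width: 11.8
```

Request:
arm_command:
  targets:
    - [[0,0.1,0,0,0,0],[0,0.1,0,0,0,0],[0,0.1,0,0,0,0],[0,0.1,0,0,0,0],[0,0,0,0,0,0],[0,0,0,0,0,0]]

```text
time_s: 8.68
tcp_pos: [584.0, -38.3, 82.6]
orientation: [-0.513, 0.513, -0.487, 0.487]
contact_force: [0.5, 0.3, -4.3]
width: 11.8
```

Request:
arm_command:
  targets:
    - [[0,0.05,0,0,0,0],[0,0.05,0,0,0,0],[0,0.02,0,0,0,0],[0,0,0,0,0,0],[0,0,0,0,0,0]]

```text
time_s: 9.3
tcp_pos: [584.0, -38.3, 81.6]
orientation: [0.513, -0.513, 0.487, -0.487]
contact_force: [-2.0, -0.1, -1.3]
width: 11.8
```

The weight has come off, so it is seated. A touch more, then I open.

Request:
arm_command:
  targets:
    - [[0,0.03,0,0,0,0],[0,0,0,0,0,0],[0,0,0,0,0,0]]

```text
time_s: 9.68
tcp_pos: [584.0, -38.3, 81.5]
orientation: [-0.513, 0.513, -0.487, 0.487]
contact_force: [-3.3, -0.9, 4.3]
width: 11.7
```

Request:
arm_command:
  targets:
    - [[0,0,0,0,0,0],[0,0,0,0,0,0],[0,0,0,0,0,0],[0,0,0,0,0,0],[0,0,0,0,0,0],[0,0,0,0,0,0]]
  fingers: 0.3

```text
time_s: 10.42
tcp_pos: [584.0, -38.3, 81.0]
orientation: [0.513, -0.513, 0.487, -0.487]
contact_force: [0.0, 0.8, -0.3]
width: 58.8
```

Request:
arm_command:
  targets:
    - [[0,-2,0,0,0,0],[0,-4,0,0,0,0],[0,-4,0,0,0,0],[0,-4,0,0,0,0],[0,0,0,0,0,0]]

```text
time_s: 11.05
tcp_pos: [586.2, -38.0, 224.8]
orientation: [0.515, -0.511, 0.485, -0.489]
contact_force: [0.5, 0.2, -0.2]
width: 60.8
```

```bash
python3 g.py 536.3 367 180 112.3
```

```text
yaw 112.3 turn [-0.003   2.8052 -0.0104]
yaw 292.3 turn [-0.0074 -0.3364  0.0021]
t 11.05 tcp [586.2 -38.  224.8] jaw yaw -86.98 q7 [ 0.32  0.35 -0.42  1.73  0.16  1.08 -1.67]
shift world [-49.9 405.  -44.8] tool-now cm [-40.71   4.42  -2.88] tool-after-turn cm [-39.36   4.48  10.75]
F [ 0.5  0.2 -0.2] w 60.76233176962265
```

Request:
arm_command:
  targets:
    - [[0,0,0,0,-0.168,0],[0,0,0,0,-0.168,0],[-4.9,0,1.35,0,0,0],[-4.9,0,1.35,0,0,0],[-4.9,0,1.35,0,0,0],[-4.9,0,1.35,0,0,0],[-4.9,0,1.35,0,0,0],[-4.9,0,1.35,0,0,0],[-4.9,0,1.35,0,0,0],[-4.9,0,1.35,0,0,0]]
  fingers: 0.15

```text
time_s: 12.3
tcp_pos: [534.7, 366.4, 219.7]
orientation: [-0.587, 0.588, -0.394, 0.394]
contact_force: [0.4, -0.1, -0.4]
width: 73.8
```

```bash
python3 g.py 536.3 367 180 112.3;python3 - <<'E'
from plant import optics
from h import *
for n,(a,b,c,d) in dict(scene=(120,290,190,400),top=(150,280,200,350)).items():
    D=optics.read_camera(n);np.savez(f"{n}3.npz",**D)
    i=D["image"][a:b,c:d]
    cv2.imwrite(f"pics/{n}3.png",cv2.resize(cv2.cvtColor(i,cv2.COLOR_RGB2BGR),None,fx=3,fy=3))
    y=blob(mask(D,"yellow"),(290,210));P=bydepth(D,y);print(n,len(y),P.min(0).round(1),P.max(0).round(1),np.median(P,0).round(1))
E
```

```text
yaw 112.3 turn [-1.2000e-03  3.1411e+00  2.6000e-03]
yaw 292.3 turn [ 0.0017 -0.0005  0.0008]
t 12.3 tcp [534.7 366.4 219.7] jaw yaw -67.73 q7 [-0.26  0.49 -0.57  1.58  0.28  1.16 -2.08]
shift world [  1.6   0.6 -39.7] tool-now cm [0.   3.97 0.18] tool-after-turn cm [0.01 3.97 0.17]
F [ 0.4 -0.1 -0.4] w 73.80180523073628
scene 109 [512.5 -71.1  56.2] [632.5 -27.9 113. ] [583.7 -36.  108.3]
top 157 [534.6 -50.8  57.4] [631.1 -31.2 112.2] [583.3 -39.3 107.2]
```

View pics/scene3.png

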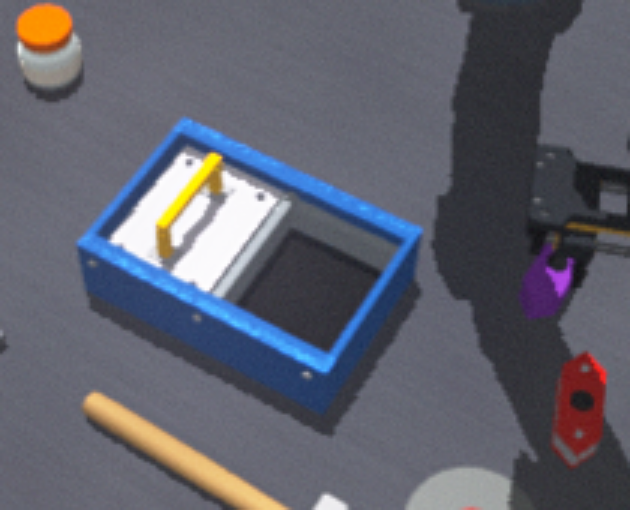

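View pics/top3.png

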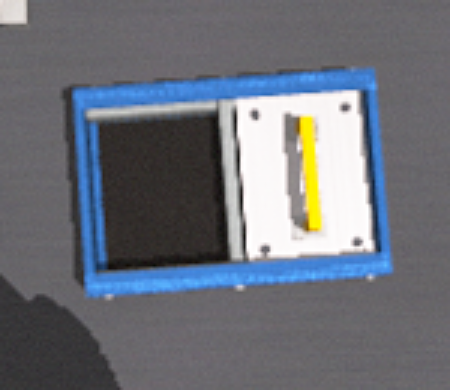

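The hatch lies flat between rib and end wall: bar top at z 107–108, the same as at the start. The coupon is covered and the bay is open. Next I descend on the magnet.

Request:
arm_command:
  targets:
    - [[0,4,0.2,0,0,0],[0,4,0,0,0,0],[0,4,0,0,0,0],[0,3,0,0,0,0],[0,1.5,0,0,0,0],[0,0,0,0,0,0]]

```text
time_s: 13.15
tcp_pos: [536.7, 365.3, 54.9]
orientation: [-0.586, 0.588, -0.394, 0.394]
contact_force: [-0.3, -0.1, 0.2]
width: 74.0
```

```bash
python3 g.py 536.3 367 5 112.3;python3 - <<'E'
from plant import optics
from h import *
for n,(a,b,c,d) in dict(scene=(150,300,320,470),top=(180,310,90,240)).items():
    D=optics.read_camera(n)
    i=D["image"][a:b,c:d]
    cv2.imwrite(f"pics/{n}4.png",cv2.resize(cv2.cvtColor(i,cv2.COLOR_RGB2BGR),None,fx=4,fy=4))
E
```

```text
yaw 112.3 turn [-1.100e-03  3.141e+00  3.600e-03]
yaw 292.3 turn [ 0.0023 -0.0006  0.0007]
t 13.15 tcp [536.7 365.3  54.9] jaw yaw -67.74 q7 [-0.31  0.66 -0.51  1.72  0.4   0.87 -2.17]
shift world [ -0.4   1.7 -49.9] tool-now cm [-0.18  4.99  0.04] tool-after-turn cm [-0.17  4.99  0.02]
F [-0.3 -0.1  0.2] w 73.97823771853858
```

View pics/scene4.png

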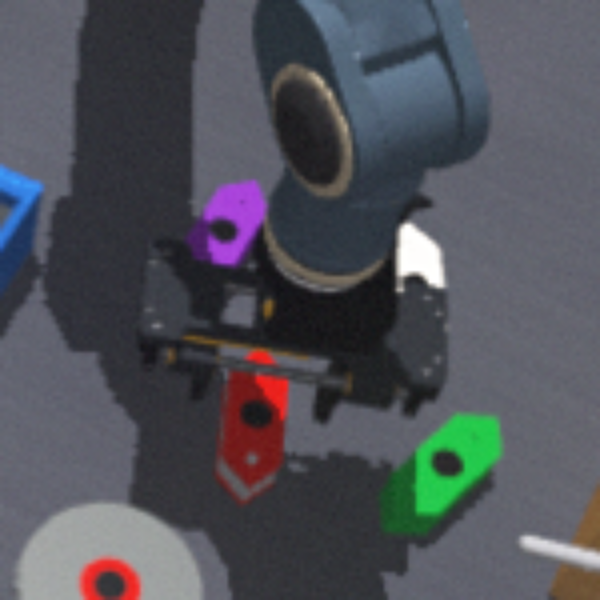

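The fingers straddle the red magnet (hole at (258,413) in the crop) and are clear of purple and green.

Request:
arm_command:
  targets:
    - [[-0.15,1.5,0,0,0,0],[0,1.5,0,0,0,0],[0,1.0,0,0,0,0],[0,0.7,0,0,0,0],[0,0.3,0,0,0,0],[0,0,0,0,0,0]]

```text
time_s: 14.0
tcp_pos: [536.7, 367.6, 6.0]
orientation: [0.587, -0.587, 0.394, -0.394]
contact_force: [-0.4, -0.6, 0.8]
width: 73.6
```

Request:
arm_command:
  targets:
    - [[0,0,0,0,0,0],[0,0,0,0,0,0],[0,0,0,0,0,0],[0,0,0,0,0,0],[0,0,0,0,0,0],[0,0,0,0,0,0],[0,0,0,0,0,0],[0,0,0,0,0,0]]
  fingers: 1

```text
time_s: 15.0
tcp_pos: [536.6, 367.6, 6.1]
orientation: [0.587, -0.587, 0.394, -0.394]
contact_force: [-0.7, 0.2, 1.2]
width: 39.7
```

Request:
arm_command:
  targets:
    - [[0,-0.5,0,0,0,0],[0,-1,0,0,0,0],[0,-1,0,0,0,0],[0,-1,0,0,0,0],[0,0,0,0,0,0]]

```text
time_s: 15.62
tcp_pos: [537.3, 368.1, 42.4]
orientation: [0.588, -0.586, 0.394, -0.394]
contact_force: [-0.7, -0.1, -4.1]
width: 40.1
```

Request:
arm_command:
  targets:
    - [[0,-3,0,0,0,0],[0,-4,0,0,0,0],[0,-4,0,0,0,0],[0,-3,0,0,0,0],[0,0,0,0,0.112,0],[0,0,0,0,0.112,0],[0,0,0,0,0.112,0],[0,0,0,0,0,0]]

```text
time_s: 16.62
tcp_pos: [536.3, 367.3, 180.7]
orientation: [-0.513, 0.514, -0.486, 0.486]
contact_force: [0.3, 0.4, -3.4]
width: 39.6
```

```bash
python3 g.py 577 97 120 93
```

```text
yaw 93.0 turn [ 1.3000e-03 -3.1395e+00 -5.0000e-04]
yaw 273.0 turn [0.0003 0.002  0.0008]
t 16.625 tcp [536.3 367.3 180.7] jaw yaw -86.88 q7 [-0.32  0.51 -0.49  1.62  0.26  1.08 -2.4 ]
shift world [  40.7 -270.3  -60.7] tool-now cm [27.21  6.09  2.6 ] tool-after-turn cm [27.21  6.07  2.65]
F [ 0.3  0.4 -3.4] w 39.59708494945216
```

Request:
arm_command:
  targets:
    - [[2,0,0.2,0,0,0],[4,0,0.4,0,0,0],[4,0,0.4,0,0,0],[4,0,0.4,0,0,0],[4,0,0.4,0,0,0],[4,0,0.4,0,0,0],[3,0,0.3,0,0,0],[2.2,0,0.1,0,0,0],[0,0,0,0,0,0],[0,0,0,0,0,0]]

```text
time_s: 17.88
tcp_pos: [576.6, 97.9, 181.1]
orientation: [0.513, -0.513, 0.487, -0.486]
contact_force: [0.6, 0.0, -2.8]
width: 39.9
```

```bash
python3 g.py 577 97 100 93;python3 - <<'E'
from plant import optics
from h import *
for n,(a,b,c,d) in dict(scene=(110,290,190,400)).items():
    D=optics.read_camera(n)
    i=D["image"][a:b,c:d]
    cv2.imwrite(f"pics/{n}5.png",cv2.resize(cv2.cvtColor(i,cv2.COLOR_RGB2BGR),None,fx=3,fy=3))
E
```

```text
yaw 93.0 turn [-1.1000e-03 -3.1402e+00 -0.0000e+00]
yaw 273.0 turn [ 0.      0.0014 -0.0007]
t 17.875 tcp [576.6  97.9 181.1] jaw yaw -86.92 q7 [ 0.11  0.4  -0.46  1.78  0.2   1.01 -1.94]
shift world [  0.4  -0.9 -81.1] tool-now cm [0.1  8.11 0.04] tool-after-turn cm [0.09 8.11 0.04]
F [ 0.6  0.  -2.8] w 39.87551149580596
```

View pics/scene5.png

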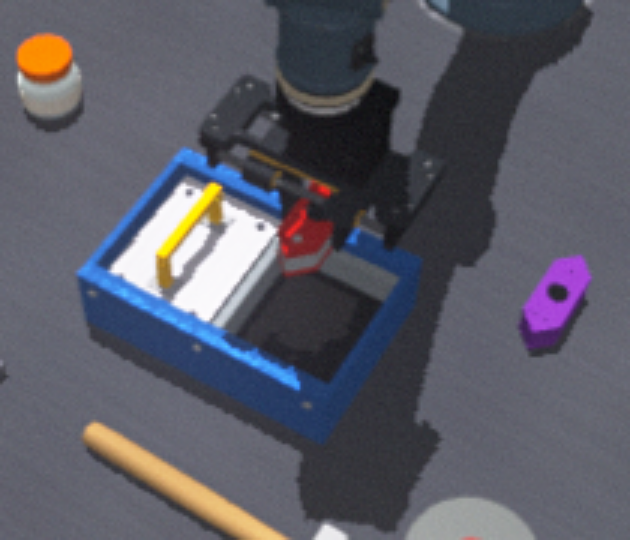

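The magnet (crop (305,240)) is held level above the open bay. Touchdown is expected at TCP z of about 20.

Request:
arm_command:
  targets:
    - [[0,3,0,0,0,0],[0,3,0,0,0,0],[0,3,0,0,0,0],[0,2.5,0,0,0,0],[0,1.5,0,0,0,0],[0,1.0,0,0,0,0],[0,0.5,0,0,0,0],[0,0.3,0,0,0,0],[0,0,0,0,0,0]]

```text
time_s: 19.05
tcp_pos: [577.2, 97.3, 33.4]
orientation: [0.513, -0.513, 0.486, -0.487]
contact_force: [-0.1, 0.8, -3.4]
width: 40.1
```

```bash
python3 g.py 577 97 20 93
```

```text
yaw 93.0 turn [ 0.0000e+00 -3.1412e+00  1.2000e-03]
yaw 273.0 turn [-0.0007  0.0004  0.    ]
t 19.05 tcp [577.2  97.3  33.4] jaw yaw -86.98 q7 [ 0.05  0.58 -0.39  1.89  0.32  0.73 -2.04]
shift world [ -0.2  -0.3 -13.4] tool-now cm [ 0.03  1.34 -0.02] tool-after-turn cm [ 0.03  1.34 -0.02]
F [-0.1  0.8 -3.4] w 40.05785241572315
```

Request:
arm_command:
  targets:
    - [[0,0.3,0,0,0,0],[0,0.3,0,0,0,0],[0,0.2,0,0,0,0],[0,0.2,0,0,0,0],[0,0.1,0,0,0,0],[0,0.1,0,0,0,0],[0,0,0,0,0,0],[0,0,0,0,0,0]]

```text
time_s: 20.05
tcp_pos: [577.0, 97.3, 21.1]
orientation: [0.513, -0.513, 0.487, -0.487]
contact_force: [0.6, -0.4, -2.5]
width: 39.6
```

Request:
arm_command:
  targets:
    - [[0,0.05,0,0,0,0],[0,0.05,0,0,0,0],[0,0,0,0,0,0],[0,0,0,0,0,0]]

```text
time_s: 20.55
tcp_pos: [577.0, 97.3, 20.1]
orientation: [0.513, -0.513, 0.487, -0.487]
contact_force: [0.2, -0.4, -2.1]
width: 39.7
```

Request:
arm_command:
  targets:
    - [[0,0.04,0,0,0,0],[0,0,0,0,0,0],[0,0,0,0,0,0]]

```text
time_s: 20.92
tcp_pos: [577.0, 97.3, 20.1]
orientation: [0.513, -0.513, 0.487, -0.487]
contact_force: [-2.2, -0.8, 4.3]
width: 40.0
```

Contact: the force is now upward. I open only to about 57 mm so the fingers stay clear of the walls, then go straight up.

Request:
arm_command:
  targets:
    - [[0,0,0,0,0,0],[0,0,0,0,0,0],[0,0,0,0,0,0],[0,0,0,0,0,0],[0,0,0,0,0,0]]
  fingers: 0.35

```text
time_s: 21.55
tcp_pos: [577.0, 97.3, 19.6]
orientation: [0.513, -0.513, 0.487, -0.487]
contact_force: [-0.2, 0.0, 0.2]
width: 56.9
```

Request:
arm_command:
  targets:
    - [[0,-1,0,0,0,0],[0,-2,0,0,0,0],[0,-3,0,0,0,0],[0,-4,0,0,0,0],[0,-4,0,0,0,0],[0,-4,0,0,0,0],[0,0,0,0,0,0]]

```text
time_s: 22.42
tcp_pos: [579.3, 98.3, 205.1]
orientation: [0.516, -0.51, 0.485, -0.489]
contact_force: [-0.1, 0.3, 0.5]
width: 56.6
```

Request:
arm_command:
  targets:
    - [[-4,0,0,0,0,0],[-4,0,0,0,0,0],[-4,0,0,0,0,0],[-4,0,0,0,0,0],[-4,0,0,0,0,0],[-4,0,0,0,0,0],[0,0,0,0,0,0],[0,0,0,0,0,0]]

```text
time_s: 23.42
tcp_pos: [564.2, 336.0, 199.4]
orientation: [-0.513, 0.513, -0.486, 0.487]
contact_force: [1.0, -0.7, -0.1]
width: 56.7
```

Run:
```python
from plant import optics,readout
from h import *
print(np.round(readout.observe()["joint_velocities"],3))
for n,(a,b,c,d) in dict(scene=(110,290,190,400),top=(150,280,200,350)).items():
    D=optics.read_camera(n)
    cv2.imwrite(f"pics/{n}6f.png",cv2.cvtColor(D["image"],cv2.COLOR_RGB2BGR))
    i=D["image"][a:b,c:d]
    cv2.imwrite(f"pics/{n}6.png",cv2.resize(cv2.cvtColor(i,cv2.COLOR_RGB2BGR),None,fx=3,fy=3))
    for k,p in(("red",(255,212)if n=="top" else (295,210)),("yellow",(300,210))):
        y=blob(mask(D,k),p);P=bydepth(D,y);print(n,k,len(y),np.percentile(P,[5,50,95],axis=0).round(1).tolist())
        r=cv2.minAreaRect(P[:,:2].astype(np.float32));print(np.round(r[0],1),np.round(r[1],1),r[2])
```

```text
[ 0.02  -0.005  0.016  0.005  0.001 -0.004 -0.001]
scene red 346 [[531.6, 72.1, 18.0], [577.1, 97.9, 47.2], [618.4, 116.5, 50.7]]
[857.9 244.4] [774.8  67.1] 27.72929573059082
scene yellow 110 [[538.5, -42.3, 104.6], [583.4, -35.4, 108.5], [630.9, -30.2, 111.8]]
[863.2 173.9] [851.8  61. ] 36.96382522583008
top red 468 [[531.6, 76.4, 14.9], [575.0, 95.1, 46.0], [618.5, 114.8, 50.0]]
[551.1  93.9] [158.1  46.3] 4.874399185180664
top yellow 157 [[536.5, -45.8, 103.0], [581.1, -39.4, 107.4], [627.4, -33.8, 110.4]]
[583.  -41.4] [96.2 16.2] 1.545530080795288
```

View pics/scene6.png

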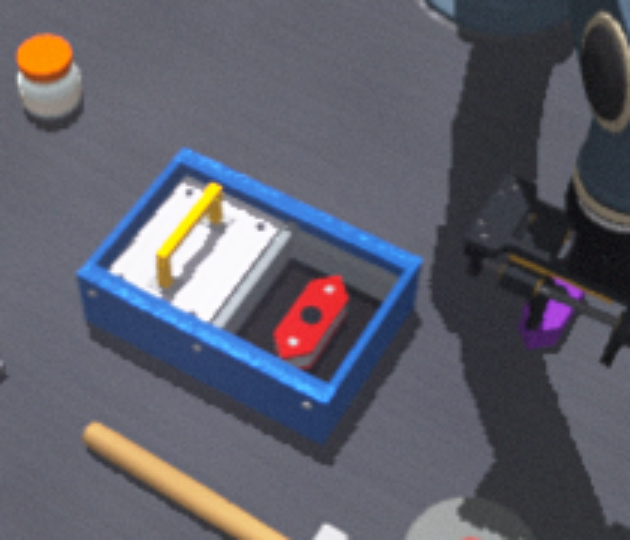

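View pics/top6f.png

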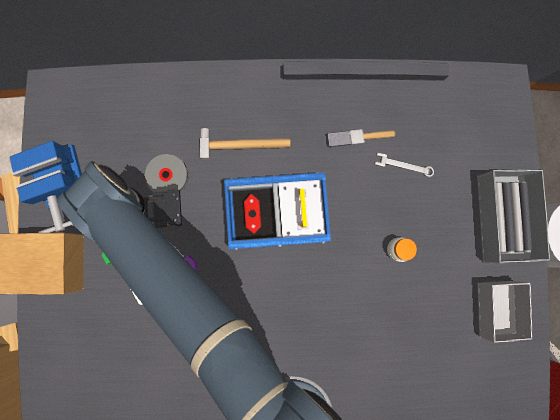

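The magnet lies flat in the open bay (top (252,213), top face at z ≈ 46 = 14 + 32). The hatch bar is at (303,208) with its top at z ≈ 107, flush. The other items are where they were, and the arm is clear and still.

```bash
python3 -c "
from plant import r
print(r.job_done())"
```

```text
the job is handed in; nothing more can be done
None
```

The job is done and handed in at about 23.5 s of the 67 s allowed. I lifted the hatch 14 mm by its bar, slid it about 135 mm along -y and lowered it onto the seat over the coupon's bay. The red magnet then went onto the floor of the uncovered bay. I let go on first contact, at about 4 N, and withdrew.

**Last checks:**
- **Hatch:** the bar top is at z ≈ 107–108 mm, the same as when it was first seated, and both views show it flush between rib and end wall.
- **Magnet:** its top face is at z ≈ 46–47 mm, which matches lying flat on the 14 mm floor, and it is centred in the bay.
- **Other things:** the hammer, brush, wrench, discs and tin look unmoved. The arm hid the green, white and purple look-alikes in the last top view, so I did not check those fully. The coupon is now under the hatch and was never touched.
- **Disagreements:** the two cameras differed by about 3–4 mm in the bar's y position, within noise and calibration. The last rectangle fits, on the bar and magnet, were spoiled by stray depth pixels (three of the four badly), so I used the medians instead.

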